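# Close the rivet tins with their matching lids

### The job

The two rivet tins on the cutting table stand open. Take the round lid and the square lid from the sloping rack and put each on the tin of its own shape, set down gently rather than dropped, so that it sits level and fully home with its plug inside the mouth, and let go. Leave the tins standing where they are, the narrow spare lid on the rack, and everything else undisturbed.

Things in the scene. Friction and masses are not known exactly. Their poses are not given: they have to be found in the camera images.
- round_tin: Open plain aluminium tin, about 0.5 kg, loose, upright, some brass rivets on its floor; sizes in mm: 70 high, walls 4. Origin: centre of its underside, z up; mouth at z = 70, lid fully home when the lid's origin is at z = 60. Round: outside diameter 96, inside 88.
- square_tin: Open plain aluminium tin, about 0.5 kg, loose, upright, some brass rivets on its floor; sizes in mm: 70 high, walls 4. Origin: centre of its underside, z up; mouth at z = 70, lid fully home when the lid's origin is at z = 60. Square: outside 96 x 96, inside 88 x 88, walls along its x and y; any yaw.
- round_lid: Plain aluminium, 0.15 kg. Origin: centre of the underside, z up the handle. In mm: plug z 0-10, wider plate z 10-15, dark wood handle z 15-49. Starts on the rack slope (tilted 35 deg, x uphill, y level), place varies. Round: plate diameter 100, plug diameter 82, handle a plain upright round knob of diameter 26.
- square_lid: Plain aluminium, 0.15 kg. Origin: centre of the underside, z up the handle. In mm: plug z 0-10, wider plate z 10-15, dark wood handle z 15-49. Starts on the rack slope (tilted 35 deg, x uphill, y level), place varies. Square: plate 100 x 100, plug 82 x 82, handle a bar 50 long in x and 22 wide in y.
- spare_lid: Plain aluminium, 0.15 kg. Origin: centre of the underside, z up the handle. In mm: plug z 0-10, wider plate z 10-15, dark wood handle z 15-49. Starts on the rack slope (tilted 35 deg, x uphill, y level), place varies. Narrow rectangle: plate 100 (x) by 66 (y), plug 82 x 48, handle a bar 50 long in x and 22 wide in y. Fits neither tin; to be left alone.
- rack: Fixed plywood rack, in mm: 370 wide (y), 155 deep (x), 100 high. Carries three lids side by side along y, 120 apart, on a slope facing its -x (roughly the robot) and rising 35 degrees to +x; a lip along the lower edge, 20 above the slope, holds them. Origin: middle of its underside; slope's lower edge at x = -55, z = 30.
- weight_a: Bystander: dark steel disc weight, diameter 110 mm, 25 mm high, lying flat; origin under its centre.
- weight_b: Bystander: second such disc weight.
- dressing_bottle: Bystander: white bottle, diameter 60 mm, 150 mm high, upright; origin under its centre.
- brush_pot: Bystander: steel pot, diameter 76 mm, 85 mm high, with thin handles standing up to 160 mm; origin under its centre.
- mallet: Bystander: hammer lying on the table at the left, about 260 mm long, below 30 mm high.
- awl: Bystander: awl with a round handle lying at the far right, about 200 mm long, below 30 mm high.
- cutting_die: Bystander: plywood cutting die 100 x 140 x 20 mm lying flat at the right; origin under its centre.
There are look-alikes about, which are no part of the job. What is shaped like the square_tin but pink or purple is not meant. Leave any turquoise look-alike of the round_tin alone.

How it is judged:
On the way, in this order (a step that is already met when the one before it is completed fails the run):
1. either the round tin or the square tin is closed with its own lid, let go (((z of round_lid in the frame of round_tin between 0.056 and 0.064 m and horizontal distance between round_lid and round_tin below 0.007 m and angle between each of round_lid, round_tin's own z axis and vertical below 0.06 rad and contact force between the fingers and round_lid below 0.1 N and linear speed of each of round_lid, round_tin below 0.02 m/s) or (z of square_lid in the frame of square_tin between 0.056 and 0.064 m and horizontal distance between square_lid and square_tin below 0.007 m and angle between each of square_lid, square_tin's own z axis and vertical below 0.06 rad and contact force between the fingers and square_lid below 0.1 N and linear speed of each of square_lid, square_tin below 0.02 m/s))), for 0.2 s.
2. both tins are closed with their own lids, let go (z of round_lid in the frame of round_tin between 0.056 and 0.064 m and horizontal distance between round_lid and round_tin below 0.007 m and angle between each of round_lid, round_tin, square_lid, square_tin's own z axis and vertical below 0.06 rad and contact force between the fingers and round_lid below 0.1 N and linear speed of each of round_lid, round_tin, square_lid, square_tin below 0.02 m/s and z of square_lid in the frame of square_tin between 0.056 and 0.064 m and horizontal distance between square_lid and square_tin below 0.007 m and contact force between the fingers and square_lid below 0.1 N), for 0.2 s.
At the end, for the whole second after the job is handed in: Each lid on the tin of its shape: level within 0.06 rad, origin 56 to 64 mm above the tin's underside, centred within 7 mm, released, at rest; tins upright and within 30 mm of their start; spare lid within 30 mm of its place on the rack (all of step 2 and distance of each of round_tin, square_tin, spare_lid from where it was at the start of the episode below 0.03 m); the robot touches nothing.
It fails at once if a tin is tipped by more than 0.35 rad (angle between any of round_tin, square_tin's own z axis and vertical above 0.35 rad).
It fails at once if a lid is dropped (moves faster than 0.6 m/s, a fall of about 18 mm, out of the fingers) ((linear speed of round_lid above 0.6 m/s and contact force between the fingers and round_lid below 0.05 N) or (linear speed of square_lid above 0.6 m/s and contact force between the fingers and square_lid below 0.05 N)).
It fails at once if a bystander or the spare lid is moved by more than 40 mm (distance of any of weight_a, weight_b, dressing_bottle, brush_pot, mallet, awl, cutting_die, spare_lid from where it was at the start of the episode above 0.04 m).
It also fails if it takes over 54 s, if anything falls off the work surface, if the arm or the gripper's body presses on something with over 40 N, if the wrist force passes 120 N, or if a joint passes its speed limit or range.

### The arm

A 6-joint arm with a two-finger parallel gripper is mounted at the origin on the work surface. World frame = base frame: x ahead of the robot, y to its left, z up, the work surface at z = 0. Lengths are in m, angles in rad, forces in N, time in s.
With the tool pointing down it reaches from about 0.35 to 0.775 m from the base axis. Payload 5.5 kg.
Tool frame: the origin (TCP) lies at the very end of the fingers, on their centre line; the grasp point (between the pads) lies 19 mm behind it; z points along the fingers, x is the direction in which the jaws open and shut, and the axes are right-handed (so a half turn about z gives the same grasp; the last joint's range is limited). The gripper opens to 85 mm and grips with 20 to 120 N. Pads are 22 mm wide; open, the fingers measure 114 mm over their backs; the gripper's body (76 mm by 85 mm) begins 54 mm behind the grasp point. The pads swing forward as they close: fully open they stand 13 mm farther back than shut.
Start: joints at [1.104, 0.313, 0.046, 1.304, 0, 1.431], TCP at [0.185, 0.545, 0.231] pointing down, gripper open.
Joint ranges: [-2.76, 2.76], [-0.86, 1.69], [-1.03, 1.26], [-2.2, 2.34], [-1.47, 1.5], [-3.14, 3.14]. Speed limits (rad/s): [2.57, 2.57, 3.14, 3.14, 3.14, 3.14].

### API

Orientations are given as a rotation vector (axis times angle).
In Python, from plant import arm gives the robot as it stands. The module is installed in compiled form; this text tells all that it offers. Calls block until the motion is done:
- arm.movep(position, orientation): joint-space move of the TCP to a pose.
- arm.movel(position, vel=0.15, frame=None): straight line of the TCP; frame=None keeps the orientation; vel is the mean speed in m/s.
- arm.set_joints(angles): joint-space move.
- arm.open_gripper() and arm.grab(grip_force=None): open the fingers fully, or close them until they stop; grip_force is the grip in N (None keeps the last).
- arm.pause(seconds).
- arm.solve_ik(position, orientation): joint angles nearest the present ones, or None.
- arm.camera(name): name is "scene" or "top"; returns a dict with "image" (384x512x3 uint8, red, green, blue), "depth" (384x512 float32, m along the optical axis (not along the pixel's ray), 0 where there is no reading), "fov_y" (degrees; the focal length in pixels is half the picture's height over the tangent of half this angle, whatever the lens; pixels are square), "cx", "cy" (the principal point, pixels), "D" ([k1, k2, p1, p2, k3] as OpenCV has them; the pictures are not rectified), "R" (3x3) and "t" (3): a world point X has camera coordinates R X + t. Camera axes: x right, y down, z forward; pixel columns grow to the right and rows downward; lengths in m; the calibration is good to about 2 mm. A picture is of the moment at which its call begins.
A pose or a line that the arm cannot do raises arm.MotionError and nothing moves.
- arm.finish_job(): hands the job in, once; it reports no verdict.
Readings, each from a call of its own:
- arm.get_time(): time.
- arm.get_qpos(): joint angles.
- arm.get_dq(): joint speeds.
- arm.get_joint_torque(): joint torques, N m.
- arm.get_tcp_pos(): TCP position.
- arm.get_tool_rot(): TCP orientation.
- arm.get_force(): force on the tool from outside, world axes, zero at the start.
- arm.get_ft_torque(): the same for the moment, N m.
- arm.get_grip_width(): finger opening in m.
Only numpy, scipy, OpenCV 4.12 (cv2) and the standard library are available. Lean on these libraries where they do the work, as an engineer would, in place of code of your own. Each camera call takes 0.05 s, during which the arm holds its last target. There are 200 camera calls.

## Working session

There is one attempt and no reset: what is moved stays moved. The work goes in short steps, each a Python script; the robot and the scene stay as the last script left them, time stands still between calls to the robot, and variables do not carry over. Pictures are saved under pics/ and viewed, about 8 in all and at most 12, crops included, and the job is handed in when it is done.

```bash
mkdir -p pics
cat > h.py <<'E'
import numpy as np, cv2
from plant import arm
from scipy.spatial.transform import Rotation as Ro
def snap(n):
    c=arm.camera(n); f=192/np.tan(np.radians(c['fov_y'])/2)
    c['K']=np.array([[f,0,c['cx']],[0,f,c['cy']],[0,0,1.]]); c['D']=np.array(c['D'],float); c['R']=np.array(c['R']);c['t']=np.array(c['t']); return c
def rays(c,uv):
    p=cv2.undistortPoints(np.asarray(uv,float).reshape(-1,1,2),c['K'],c['D']).reshape(-1,2)
    return np.c_[p,np.ones(len(p))]
def onz(c,uv,z):
    d=rays(c,uv)@c['R']; o=-c['R'].T@c['t']
    return o+d*((z-o[2])/d[:,2])[:,None]
def cloud(c):
    v,u=np.mgrid[:384,:512]; r=rays(c,np.c_[u.ravel(),v.ravel()])*c['depth'].reshape(-1,1)
    P=(r-c['t'])@c['R']; P[c['depth'].ravel()==0]=np.nan
    return P.reshape(384,512,3)
E
python3 - <<'E'
from h import *
for n in('scene','top'):
    c=snap(n); cv2.imwrite(f'pics/{n}0.png',cv2.resize(c['image'][...,::-1],(800,600)))
    np.savez(n+'0.npz',**c); print(n,c['fov_y'],c['D'],-c['R'].T@c['t'],c['R'][2],(c['depth']>0).mean())
print(arm.get_time(),arm.get_tool_rot(),arm.get_force())
E
```

```text
scene 45.84572650624574 [-0.05513652  0.          0.          0.          0.        ] [1.65319418 0.22873121 1.12304372] [-0.71761963 -0.13638559 -0.68295024] 0.9687652587890625
top 45.351375906207956 [0.04560714 0.         0.         0.         0.        ] [0.45911185 0.01351444 1.68102319] [ 0.06285281  0.00327013 -0.99801745] 0.9959259033203125
0.1 [ 2.55258568e+00  1.83002780e+00 -2.41971615e-03] [ 0.51929865 -0.25191325  0.84873355]
```

View pics/scene0.png

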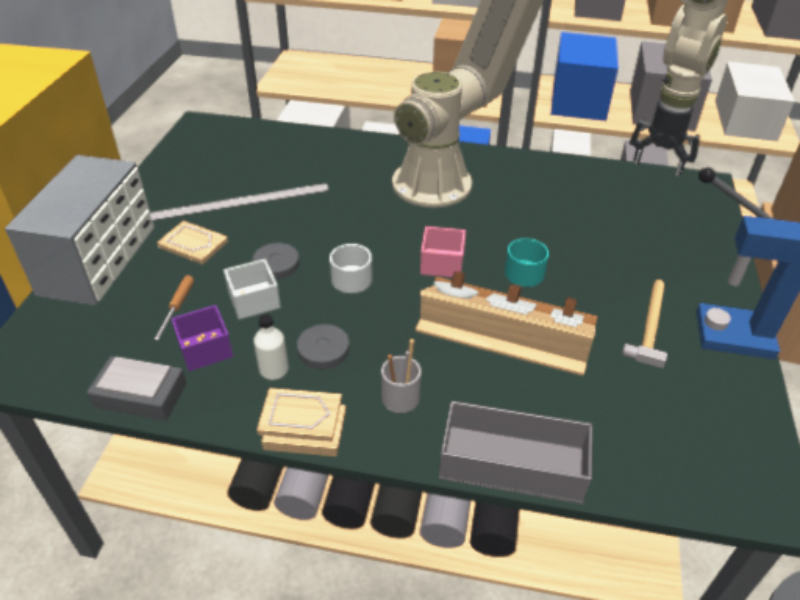

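View pics/top0.png

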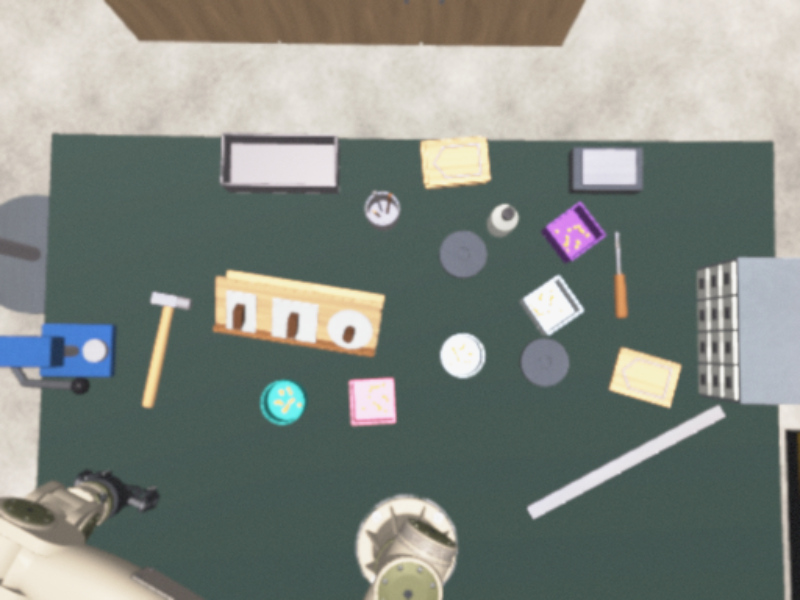

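Candidates, in top-view 800 px coordinates:
- **Tins:** the plain ones are round at (462,355) and square at (552,304). The turquoise round at (283,401) and the pink and purple squares at (372,401) and (574,231) are look-alikes.
- **Lids on the rack:** round at (350,330), square at (295,320), narrow spare at (240,312).

Next I confirm this in one crop and measure.

```bash
cat > m.py <<'E'
from h import *
for n in('top','scene'):
    c=dict(np.load(n+'0.npz')); c=snap(n) if 0 else c
    P=cloud(c); hsv=cv2.cvtColor(c['image'],cv2.COLOR_RGB2HSV)
    white=(hsv[...,1]<50)&(hsv[...,2]>(150 if n=='top' else 130))
    print(n,'table z',np.nanmedian(P[(np.abs(P[...,0]-.45)<.05)&(np.abs(P[...,1])<.15)][:,2]))
    k,l,st,ce=cv2.connectedComponentsWithStats(white.astype(np.uint8))
    for i in range(1,k):
        if st[i,4]<60: continue
        Q=P[l==i]; m=np.nanmedian(Q,0)
        if not(.2<m[0]<.8 and -.5<m[1]<.5): continue
        cnt=cv2.findContours((l==i).astype(np.uint8),0,2)[0][0]
        # plane fit
        q=Q[np.isfinite(Q[:,2])]; 
        s=q-q.mean(0); nrm=np.linalg.svd(s)[2][2]; nrm*=np.sign(nrm[2])
        print(ce[i].round(1),st[i],'med',m.round(3),'zrange',np.nanpercentile(Q[:,2],[2,98]).round(3),'n',nrm.round(3),'rms',(s@nrm).std().round(4))
    if n=='top':
        a=cv2.resize(c['image'][160:250,130:380,::-1],(800,288),interpolation=cv2.INTER_CUBIC)
    else: b=cv2.resize(c['image'][145:230,140:390,::-1],(800,272),interpolation=cv2.INTER_CUBIC)
cv2.imwrite('pics/crop1.png',np.vstack([a,b]))
E
python3 m.py
```

```text
top table z 0.001349375677911202
[244.4 134.5] [234 122  22  23 300] med [0.771 0.065 0.01 ] zrange [-0.003  0.153] n [0.993 0.002 0.119] rms 0.0185
[321.7 139.9] [314 130  18  19 192] med [ 0.738 -0.203  0.103] zrange [0.003 0.146] n [ 0.75  -0.567  0.339] rms 0.0146
[353.4 195.2] [335 176  39  39 818] med [ 0.555 -0.334  0.006] zrange [-0.006  0.073] n [ 0.155 -0.439  0.885] rms 0.0255
[213.8 186. ] [199 183  33   7  71] med [0.584 0.177 0.008] zrange [0.    0.015] n [ 0.926 -0.153  0.344] rms 0.0023
[154.5 197.5] [144 186  20  27 364] med [0.541 0.368 0.081] zrange [0.041 0.105] n [-0.568  0.064  0.821] rms 0.0076
[188.2 203.5] [173 190  31  29 631] med [0.518 0.25  0.074] zrange [0.039 0.1  ] n [-0.561  0.117  0.82 ] rms 0.0056
[223.6 209.9] [209 198  30  25 529] med [0.498 0.13  0.074] zrange [0.038 0.099] n [-0.584  0.112  0.804] rms 0.007
[295.9 227.1] [282 213  29  29 660] med [ 0.437 -0.127  0.005] zrange [-0.006  0.073] n [-0.128 -0.032  0.991] rms 0.0247
[239.1 255. ] [227 243  26  25 565] med [0.334 0.079 0.004] zrange [-0.005  0.071] n [-0.279  0.189  0.941] rms 0.0151
s
[... 488 characters left out ...]
  0.86 ] rms 0.0047
[362.2 203.3] [352 198  21  11 134] med [0.564 0.373 0.088] zrange [0.053 0.101] n [-0.506  0.072  0.86 ] rms 0.0047
[172.8 225.4] [162 209  22  34 560] med [ 0.765 -0.2    0.073] zrange [0.001 0.127] n [ 0.569 -0.822  0.025] rms 0.0156
[256.6 240.2] [244 230  26  18 113] med [0.779 0.072 0.083] zrange [-0.001  0.091] n [-0.579 -0.112  0.808] rms 0.0138
[191.8 309.8] [177 300  29  22 431] med [ 0.782 -0.174 -0.372] zrange [-0.392 -0.361] n [-0.063  0.003  0.998] rms 0.0084
[285.4 327.3] [272 317  27  23 446] med [ 0.781  0.181 -0.371] zrange [-0.39 -0.36] n [-0.092  0.053  0.994] rms 0.0072m.py:10: RuntimeWarning: All-NaN slice encountered
  Q=P[l==i]; m=np.nanmedian(Q,0)
```

View pics/crop1.png

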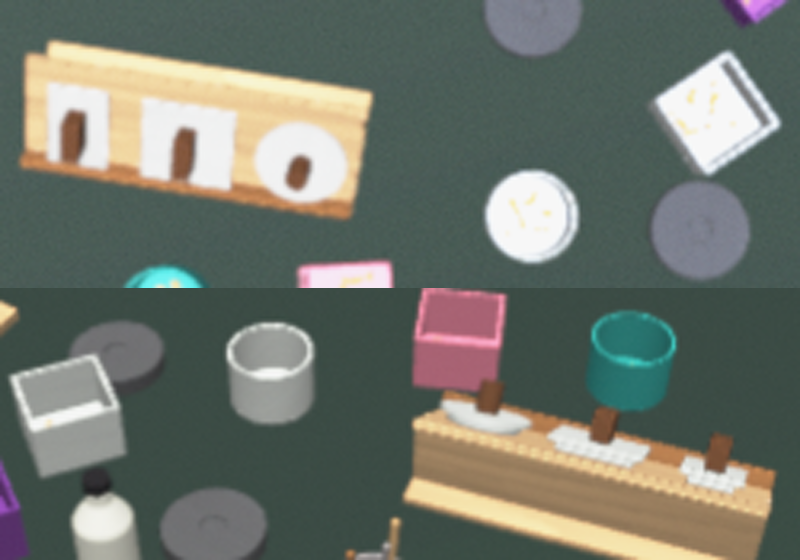

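The crop shows plain aluminium tins (round 532,215 and square 715,112) and three lids with wooden handles. Left to right in the top view they are narrow bar, square bar and round knob, so the identities are confirmed. Next come the precise fits.

```bash
cat > m2.py <<'E'
from h import *
from scipy.optimize import least_squares as LS
def tin(P,g,sq,zlo,zhi=.085):
    Q=P[(np.hypot(P[...,0]-g[0],P[...,1]-g[1])<.085)&(P[...,2]>zlo)&(P[...,2]<zhi)][:,:2]
    def r(p):
        d=Q-p[:2]
        if not sq: return np.hypot(*d.T)-.046
        c,s=np.cos(p[2]),np.sin(p[2]); a=np.abs(d@np.array([[c,-s],[s,c]]))
        return a.max(1)-.046
    best=min((LS(r,[*g,y],loss='soft_l1',f_scale=.002) for y in ([0,.4,.8,1.2] if sq else [0])),key=lambda o:o.cost)
    return best.x,len(Q),np.median(abs(best.fun))
if __name__=='__main__':
    for n in('top','scene'):
        c=dict(np.load(n+'0.npz')); P=cloud(c)
        hsv=cv2.cvtColor(c['image'],cv2.COLOR_RGB2HSV)
        for nm,g,sq in(('round',(.447,-.124),0),('square',(.553,-.328),1)):
            for zl in(.055,.063): print(n,nm,zl,*tin(P,g,sq,zl))
            # silhouette centroid at mid height
            uv=None
        if n=='top':
            white=((hsv[...,1]<50)&(hsv[...,2]>150)).astype(np.uint8)
            k,l,st,ce=cv2.connectedComponentsWithStats(white)
            # common plane normal from slope lids
            A=[];lab={}
            for nm,u,v in(('spare',154,197),('square',188,203),('round',224,210)):
                i=np.argmin([np.hypot(ce[j][0]-u,ce[j][1]-v) if st[j,4]>100 and j else 1e9 for j in range(k)])
                er=cv2.erode((l==i).astype(np.uint8),np.ones((3,3)))
                q=P[er>0]; q=q[np.isfinite(q[:,2])]; lab[nm]=(i,q.mean(0)); A.append(q-q.mean(0))
                nn=np.linalg.svd(A[-1])[2][2]; print(nm,'normal',(nn*np.sign(nn[2])).round(3),q.mean(0).round(4))
            nn=np.linalg.svd(np.vstack(A))[2][2]; nn*=np.sign(nn[2]); print('pooled n',nn,'tilt',np.degrees(np.arccos(nn[2])),'yaw',np.degrees(np.arctan2(-nn[1],-nn[0])))
            o=-c['R'].T@c['t']
            psi=np.arctan2(-nn[1],-nn[0]); t=np.radians(35)
            ex=np.array([np.cos(t)*np.cos(psi),np.cos(t)*np.sin(psi),np.sin(t)]); ey=np.array([-np.sin(psi),np.cos(psi),0]); ez=np.cross(ex,ey)
            for nm,(i,m) in lab.items():
                cn=max(cv2.findContours((l==i).astype(np.uint8),0,2)[0],key=len)
                h=cv2.convexHull(cn).reshape(-1,2)
                d=rays(c,h)@c['R']; X=o+d*(((m-o)@ez)/(d@ez))[:,None]
                L=np.c_[(X-m)@ex,(X-m)@ey].astype(np.float32)
                rc=cv2.minAreaRect(L)
                if nm=='round': rc=(cv2.fitEllipse(L))
                ctr=m+rc[0][0]*ex+rc[0][1]*ey
                mid=(L.max(0)+L.min(0))/2
                print(nm,'rect',np.round(rc[0],4),np.round(rc[1],4),round(rc[2],1),'bbox mid',mid.round(4),'size',np.ptp(L,axis=0).round(4),'plate-top centre',ctr.round(4),'org',(ctr-.015*ez).round(4))
E
python3 m2.py
```

```text
top round 0.055 [ 0.4388339  -0.12154191  0.        ] 102 0.0009628841171456272
top round 0.063 [ 0.43888564 -0.1216328   0.        ] 94 0.0009408826361885884
top square 0.055 [ 0.55431545 -0.32290997  0.61245597] 176 0.001227553100496298
top square 0.063 [ 0.5543673  -0.32324671  0.61059115] 136 0.0011761389932240553
spare normal [-0.582  0.096  0.807] [0.5382 0.3718 0.0763]
square normal [-0.578  0.092  0.811] [0.5168 0.2557 0.0738]
round normal [-0.583  0.089  0.807] [0.4968 0.1316 0.0728]
pooled n [-0.58058671  0.09151419  0.80903908] tilt 35.99784745913997 yaw -8.957470945811057
spare rect [-0.0097  0.0055] [0.1057 0.0681] 1.7 bbox mid [-0.0095  0.0046] size [0.1053 0.0691] plate-top centre [0.5312 0.3785 0.0707] org [0.5397 0.3772 0.0585]
square rect [-0.0052  0.001 ] [0.1059 0.1034] 0.1 bbox mid [-0.0052  0.0009] size [0.1061 0.1034] plate-top centre [0.5128 0.2573 0.0709] org [0.5213 0.2559 0.0586]
round rect [-0.0042  0.0005] [0.1029 0.1048] 78.0 bbox mid [-0.0036  0.0005] size [0.1045 0.1031] plate-top centre [0.4935 0.1326 0.0704] org [0.502  0.1312 0.0581]
scene round 0.055 [ 0.43945082 -0.1212282   0.        ] 221 0.0013721603488244041
scene round 0.063 [ 0.43950629 -0.12140785  0.        ] 140 0.001381502319078326
scene square 0.055 [ 0.5548801  -0.32290749  0.62523696] 281 0.0019049138967488152
scene square 0.063 [ 0.55482894 -0.32242005  0.61814638] 182 0.0018434378815878859
```

```bash
cat > p.py <<'E'
from h import *
PSI=np.radians(-8.9); T=np.radians(35)
def lidR(th,t=0.):
    ex=np.array([np.cos(t)*np.cos(th),np.cos(t)*np.sin(th),np.sin(t)]); ey=np.array([-np.sin(th),np.cos(th),0])
    return np.c_[ex,ey,np.cross(ex,ey)]
def tool(L,k):  # tool z=-lid z, tool x = k*lid y
    x=k*L[:,1]; z=-L[:,2]; return Ro.from_matrix(np.c_[x,np.cross(z,x),z]).as_rotvec()
S=lidR(PSI,T)
LID={'round':np.array([.502,.1312,.0581]),'square':np.array([.5213,.2559,.0586])}
TIN={'round':np.array([.4392,-.1215,0]),'square':np.array([.5545,-.3228,0])}
H=.020
E
python3 - <<'E'
from p import *
for n in LID:
  for k in(1,-1):
    g=arm.solve_ik(LID[n]+S[:,2]*H,tool(S,k)); a=arm.solve_ik(LID[n]+S[:,2]*.14,tool(S,k))
    print(n,k,'grasp',None if g is None else np.round(g,2),'appr',None if a is None else np.round(a,2))
    for th in (np.radians([-90,-60,-30,0,30,60,90]) if n=='round' else .614+np.array([-2,-1,0,1,2])*np.pi/2):
        q=[arm.solve_ik(TIN[n]+[0,0,z],tool(lidR(th),k)) for z in(.08,.22)]
        print('   th',round(th,2),[None if x is None else np.round(x,2).tolist() for x in q])
E
```

```text
round 1 grasp [ 0.24  0.01 -0.99  0.   -0.22  0.33] appr [ 0.33 -0.28 -0.9   0.4  -0.27  0.41]
   th -1.57 [[-0.45, 0.19, -0.51, 0.87, 0.0, 1.12], [-0.45, 0.09, -0.27, 1.22, 0.0, 1.12]]
   th -1.05 [[-0.45, 0.19, -0.51, 0.87, -0.0, 0.6], [-0.45, 0.09, -0.27, 1.22, -0.0, 0.6]]
   th -0.52 [[-0.45, 0.19, -0.51, 0.87, 0.0, 0.08], [-0.45, 0.09, -0.27, 1.22, 0.0, 0.08]]
   th 0.0 [[-0.45, 0.19, -0.51, 0.87, 0.0, -0.45], [-0.45, 0.09, -0.27, 1.22, 0.0, -0.45]]
   th 0.52 [[-0.45, 0.19, -0.51, 0.87, 0.0, -0.97], [-0.45, 0.09, -0.27, 1.22, 0.0, -0.97]]
   th 1.05 [[-0.45, 0.19, -0.51, 0.87, 0.0, -1.49], [-0.45, 0.09, -0.27, 1.22, 0.0, -1.49]]
   th 1.57 [[-0.45, 0.19, -0.51, 0.87, 0.0, -2.02], [-0.45, 0.09, -0.27, 1.22, 0.0, -2.02]]
round -1 grasp [ 0.24  0.01 -0.99  0.   -0.22 -2.82] appr [ 0.33 -0.28 -0.9   0.4  -0.27 -2.74]
   th -1.57 [[-0.45, 0.19, -0.51, 0.87, 0.0, -2.02], [-0.45, 0.09, -0.27, 1.22, 0.0, -2.02]]
   th -1.05 [[-0.45, 0.19, -0.51, 0.87, -0.0, -2.54], [-0.45, 0.09, -0.27, 1.22, -0.0, -2.54]]
   th -0.52 [[-0.45, 0.19, -0.51, 0.87, 0.0, -3.06], [-0.45, 0.09, -0.27, 1.22, 0
[... 767 characters left out ...]
02, 1.03, 0.0, -2.84], [-0.65, 0.45, 0.22, 1.34, 0.0, -2.84]]
   th 3.76 [[-0.65, 0.52, -0.02, 1.03, 0.0, 1.88], [-0.65, 0.45, 0.22, 1.34, 0.0, 1.88]]
square -1 grasp [ 0.52  0.16 -0.79  0.12 -0.36 -2.57] appr [ 0.63 -0.05 -0.71  0.45 -0.42 -2.46]
   th -2.53 [[-0.65, 0.52, -0.02, 1.03, 0.0, -1.27], [-0.65, 0.45, 0.22, 1.34, 0.0, -1.27]]
   th -0.96 [[-0.65, 0.52, -0.02, 1.03, -0.0, -2.84], [-0.65, 0.45, 0.22, 1.34, -0.0, -2.84]]
   th 0.61 [[-0.65, 0.52, -0.02, 1.03, 0.0, 1.88], [-0.65, 0.45, 0.22, 1.34, 0.0, 1.88]]
   th 2.18 [[-0.65, 0.52, -0.02, 1.03, 0.0, 0.3], [-0.65, 0.45, 0.22, 1.34, 0.0, 0.3]]
   th 3.76 [[-0.65, 0.52, -0.02, 1.03, 0.0, -1.27], [-0.65, 0.45, 0.22, 1.34, 0.0, -1.27]]
```

Run:
```python
from p import *
o=LID['round']
arm.movep(o+S[:,2]*.14,tool(S,1)); print(arm.get_time(),arm.get_tcp_pos())
arm.movel(o+S[:,2]*H,vel=.1); f0=np.array(arm.get_force()); print(arm.get_time(),arm.get_tcp_pos(),f0)
arm.grab(60); print('w',arm.get_grip_width(),arm.get_force())
b=snap('scene')
arm.movel(o+S[:,2]*.075,vel=.08); print('w',arm.get_grip_width(),np.array(arm.get_force())-f0)
q=np.array(arm.get_tcp_pos()); arm.movel(q+[0,0,.1],vel=.15)
print(arm.get_time(),arm.get_grip_width(),np.array(arm.get_force())-f0)
c=snap('scene'); np.savez('s1.npz',**c)
im=[cv2.resize(x['image'][120:250,230:400,::-1],(680,520))[:290] if 0 else cv2.resize(x['image'][60:230,220:400,::-1],(400,378)) for x in(b,c)]
cv2.imwrite('pics/g1.png',np.hstack(im))
```

```text
1.7917 [0.4233457  0.14426301 0.17351706]
3.1417 [0.4907635  0.13313129 0.07488946] [ 0.32528714  0.1522439  -0.44842026]
w 0.024313446478764805 [-5.75061637  0.58459095  6.30464414]
w 0.02437841565823097 [-0.22519523  0.01887522 -0.67268771]
5.4333 0.024386475845443175 [-0.85834343  0.34750276 -0.54131133]
```

View pics/g1.png

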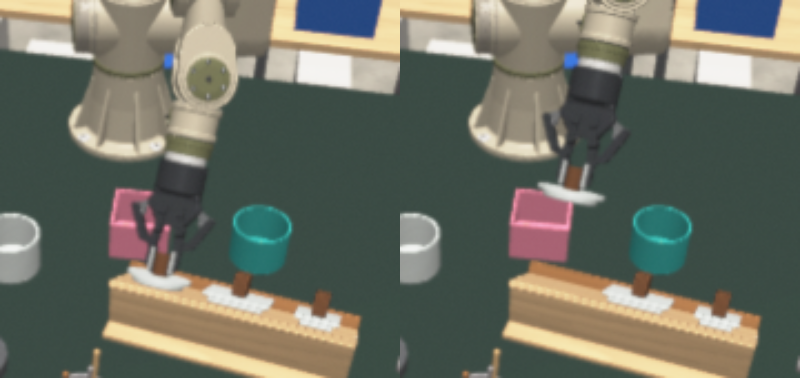

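Left half: the fingers are on the round lid's knob (about 160,270). Right half: the lid hangs level with the tool (570,190), and the other two lids are still on the rack. I move it over the tin and measure the in-hand offset.

```bash
cat > hand.py <<'E'
from p import *
from scipy.optimize import least_squares as LS
def lidblob(c,g,zlo,zhi,V=125):
    P=cloud(c); hsv=cv2.cvtColor(c['image'],cv2.COLOR_RGB2HSV)
    m=(hsv[...,1]<50)&(hsv[...,2]>V)&(P[...,2]>zlo)&(P[...,2]<zhi)&(np.hypot(P[...,0]-g[0],P[...,1]-g[1])<.085)
    k,l,st,ce=cv2.connectedComponentsWithStats(m.astype(np.uint8))
    big=[i for i in range(1,k) if st[i,4]>25]
    return np.isin(l,big),P
E
python3 - <<'E'
from hand import *
n='round'; th=-.5
arm.movep(TIN[n]+[0,0,.24],tool(lidR(th),1)); arm.movel(TIN[n]+[0,0,.14],vel=.12); arm.pause(.2)
print(arm.get_time(),arm.get_tcp_pos(),arm.get_grip_width(),arm.get_force())
c=snap('scene'); np.savez('s2.npz',**c); ct=snap('top'); np.savez('t2.npz',**ct)
m,P=lidblob(c,TIN[n],.11,.15)
Q=P[m]; print(m.sum(),np.nanpercentile(Q[:,2],[5,50,95]))
h=cv2.convexHull(np.argwhere(m)[:,::-1].astype(np.int32)).reshape(-1,2)
X=onz(c,h,.1325)[:,:2]
for free in(0,1):
    f=lambda p:np.hypot(X[:,0]-p[0],X[:,1]-p[1])-(p[2] if free else .0505)
    o=LS(f,[*TIN[n][:2],.05],loss='soft_l1',f_scale=.001); print('lid',o.x.round(4),'off',(o.x[:2]-np.array(arm.get_tcp_pos())[:2]).round(4),np.abs(o.fun).max().round(4))
top=Q[(Q[:,2]>.128)]; s=top-top.mean(0); nn=np.linalg.svd(s)[2][2]; print('normal',nn*np.sign(nn[2]))
a=c['image'].copy(); a[m]=[255,0,0]
cv2.imwrite('pics/h1.png',np.hstack([cv2.resize(x[110:210,170:290,::-1],(396,330),interpolation=2) for x in(c['image'],a)]))
E
```

```text
7.6917 [ 0.43971237 -0.12173668  0.14070893] 0.024575784663774063 [ 0.65406383 -0.14629711 -1.9684771 ]
315 [0.13323514 0.13760576 0.14155306]
lid [ 0.4352 -0.1238  0.05  ] off [-0.0043 -0.0021] 0.0018
lid [ 0.435  -0.1239  0.0512] off [-0.0045 -0.0022] 0.0016
normal [ 5.52653345e-03 -5.05850379e-04  9.99984601e-01]
```

View pics/h1.png

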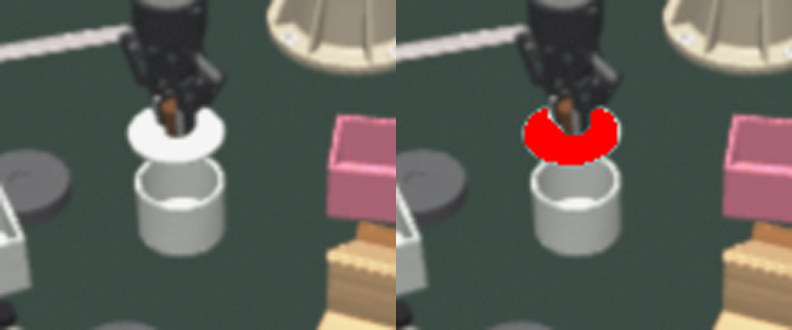

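```bash
cat > cmp.py <<'E'
from hand import *
def circ(X,r,g):
    o=LS(lambda p:np.hypot(X[:,0]-p[0],X[:,1]-p[1])-r,g,loss='soft_l1',f_scale=.001); return o.x,np.abs(o.fun).mean(),len(X)
g=TIN['round'][:2]
def edgepts(c,m,z,keep):
    cn=max(cv2.findContours(m.astype(np.uint8),0,1)[0],key=len).reshape(-1,2)
    return onz(c,cn[keep(cn)],z)[:,:2]
if __name__=='__main__':
    # tin rim in the scene view: hull upper part, z=.07
    c0=dict(np.load('scene0.npz')); hsv=cv2.cvtColor(c0['image'],cv2.COLOR_RGB2HSV)
    m,P=lidblob(c0,g,.005,.09); cn=cv2.convexHull(np.argwhere(m)[:,::-1].astype(np.int32)).reshape(-1,2)
    X=onz(c0,cn,.07)[:,:2]; up=cn[:,1]<cn[:,1].min()+12
    print('scene tin rim',circ(X[up],.0485,g))
    c=dict(np.load('s2.npz')); m,P=lidblob(c,g,.11,.15); cn=cv2.convexHull(np.argwhere(m)[:,::-1].astype(np.int32)).reshape(-1,2)
    up=cn[:,1]<cn[:,1].min()+16
    print('scene lid far/side',circ(onz(c,cn[up],.1357)[:,:2],.0505,g)); print('near (bottom edge)',circ(onz(c,cn[~up],.1307)[:,:2],.0505,g))
    print('all',circ(onz(c,cn,.1332)[:,:2],.0505,g))
    # top view
    for f,z,zl,zh,r in(('t2.npz',.1357,.118,.16,.0505),('top0.npz',.07,-.02,.09,.0485)):
        c=dict(np.load(f)); m,P=lidblob(c,g,zl,zh,150)
        cn=cv2.convexHull(np.argwhere(m)[:,::-1].astype(np.int32)).reshape(-1,2); X=onz(c,cn,z)[:,:2]
        if f[:3]=='top': X=X[(X-g)@(g-np.array([.459,.0135]))>0]
        print(f,m.sum(),circ(X,r,g),X.min(0).round(4),X.max(0).round(4),np.nanmedian(P[m],0))
    c=dict(np.load('t2.npz')); cv2.imwrite('pics/t2.png',cv2.resize(c['image'][195:255,255:335,::-1],(640,480),interpolation=2))
E
python3 cmp.py
```

```text
scene tin rim (array([ 0.43814322, -0.12139848]), np.float64(0.0006727971589467731), 10)
scene lid far/side (array([ 0.43863053, -0.1227928 ]), np.float64(0.000645230329629095), 14)
near (bottom edge) (array([ 0.43422563, -0.1225921 ]), np.float64(1.3031693779641529e-12), 2)
all (array([ 0.43606487, -0.12356721]), np.float64(0.0008199047309130655), 16)
t2.npz 100 (array([ 0.43756799, -0.12481886]), np.float64(0.001430548728658503), 9) [ 0.4057 -0.1225] [ 0.4863 -0.0758] [ 0.44231897 -0.0895318   0.1348552 ]
top0.npz 655 (array([ 0.43854609, -0.12329643]), np.float64(0.0004560937355703025), 11) [ 0.39   -0.1704] [ 0.4875 -0.1318] [ 0.43739769 -0.12696167  0.00523511]
```

View pics/t2.png

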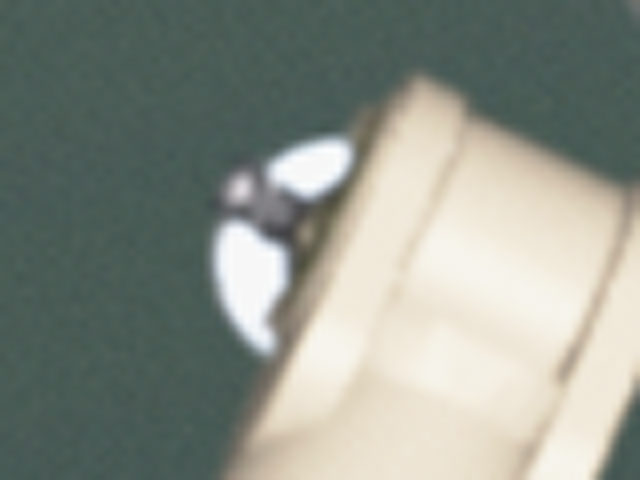

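The two views agree that the lid sits about (−1, −1.5) mm from the tin centre. I correct for that and lower while watching the force.

```bash
cat > low.py <<'E'
from p import *
def lower(xy,zs,f0,lim=12):
    for z in zs:
        arm.movel([xy[0],xy[1],z],vel=.05); d=np.array(arm.get_force())-f0; p=np.array(arm.get_tcp_pos())
        print(round(z,4),p.round(4),d.round(1))
        if np.abs(d).max()>lim: print('STOP'); return False
    return True
E
python3 - <<'E'
from low import *
f0=np.array(arm.get_force()); xy=TIN['round'][:2]+[.0008,.0015]-[.0002,-.0001]
ok=lower(xy,[.1,.092,.088,.086,.084,.082,.0805],f0)
print(ok,arm.get_time(),arm.get_grip_width())
E
```

```text
0.1 [ 0.4401 -0.12    0.1002] [ 0.5 -0.3 -0.2]
0.092 [ 0.4395 -0.1198  0.0916] [-0.6  0.4 -0.2]
0.088 [ 0.4396 -0.1198  0.0877] [ 0.2 -0.4 -1.3]
0.086 [ 0.4397 -0.1199  0.0859] [ 0.3  0.5 -0.1]
0.084 [ 0.4397 -0.1198  0.0839] [ 0.3 -0.4 -0.5]
0.082 [ 0.4397 -0.1198  0.0818] [-0.6  0.8 -0.1]
0.0805 [ 0.4397 -0.1198  0.0804] [-0.7 -0.1 -1.2]
True 10.3 0.02419081853949005
```

Run:
```python
from low import *
p=np.array(arm.get_tcp_pos()); f0=np.array(arm.get_force())
ok=lower([.4397,-.1198],[.0795,.0788,.0781,.0774],f0,3)
arm.open_gripper(); arm.pause(.2); print(arm.get_time(),arm.get_force())
arm.movel([.4397,-.1198,.2],vel=.15)
arm.movep(LID['square']+S[:,2]*.14,tool(S,1)); print(arm.get_time(),arm.get_tcp_pos())
from hand import *; from cmp import circ
c=snap('scene'); np.savez('s3.npz',**c); ct=snap('top'); np.savez('t3.npz',**ct)
for c,V,r in((c,125,.05),(ct,150,.05)):
    m,P=lidblob(c,TIN['round'],.066,.1,V); q=P[m]; s=q-q.mean(0); nn=np.linalg.svd(s)[2][2]
    cn=cv2.convexHull(np.argwhere(m)[:,::-1].astype(np.int32)).reshape(-1,2)
    print(m.sum(),'z',np.median(q[:,2]),'n',nn.round(3),'ctr',circ(onz(c,cn,.075)[:,:2],.0505,TIN['round'][:2]))
```

```text
0.0795 [ 0.4397 -0.1198  0.0795] [-0.2  0.2  1. ]
0.0788 [ 0.4398 -0.1198  0.0791] [0.7 0.4 4.4]
STOP
11.6167 [ 0.15761329 -0.37371229 -0.61799203]
14.025 [0.4424344  0.26782593 0.17328687]
360 z 0.07609804112462025 n [0.015 0.002 1.   ] ctr (array([ 0.4409792 , -0.12021317]), np.float64(0.001832789247728511), 17)
584 z 0.07425431038691878 n [ 0.003  0.001 -1.   ] ctr (array([ 0.43946617, -0.12142309]), np.float64(0.001130502795472356), 24)
```

The round lid is home: plate top at about 75 mm, level and centred. Next is the square lid.

Run:
```python
from hand import *
n='square'; o=LID[n]; th=.614-np.pi/2
arm.movel(o+S[:,2]*H,vel=.1); f0=np.array(arm.get_force()); arm.grab(60); print('w',arm.get_grip_width(),arm.get_force())
arm.movel(o+S[:,2]*.075,vel=.08); q=np.array(arm.get_tcp_pos()); arm.movel(q+[0,0,.12],vel=.15)
print('w',arm.get_grip_width(),np.array(arm.get_force())-f0,arm.get_time())
arm.movep(TIN[n]+[0,0,.26],tool(lidR(th),1)); arm.movel(TIN[n]+[0,0,.14],vel=.12); arm.pause(.2)
print(arm.get_time(),arm.get_tcp_pos(),arm.get_grip_width(),arm.get_force())
c=snap('scene'); np.savez('s4.npz',**c); ct=snap('top'); np.savez('t4.npz',**ct)
def sq(X,g,hw,y0):
    def r(p):
        d=X-p[:2]; a=np.abs(d@lidR(p[2])[:2,:2]); return a.max(1)-hw
    b=LS(r,[*g,y0],loss='soft_l1',f_scale=.001); return b.x.round(4),np.abs(b.fun).mean().round(4),len(X)
g=TIN[n][:2]
m,P=lidblob(c,g,.11,.15); Q=P[m]; s=Q-Q.mean(0); print('n',np.linalg.svd(s)[2][2].round(3),np.median(Q[:,2]),m.sum())
bd=lambda m:max(cv2.findContours(m.astype(np.uint8),0,1)[0],key=len).reshape(-1,2)
def hullpts(m):  # contour points lying on hull
    cn=bd(m); h=cv2.convexHull(cn); return np.array([p for p in cn if abs(cv2.pointPolygonTest(h,(float(p[0]),float(p[1])),True))<.8])
hp=hullpts(m); print('scene lid @mid',sq(onz(c,hp,.1332)[:,:2],g,.0505,.614))
up=hp[:,1]<np.median(hp[:,1]); print('scene lid far half @top',sq(onz(c,hp[up],.1357)[:,:2],g,.0505,.614))
c0=dict(np.load('scene0.npz')); m0,P0=lidblob(c0,g,.005,.09); h0=hullpts(m0); print('rows',h0[:,1].min(),h0[:,1].max())
up=h0[:,1]<h0[:,1].min()+14; print('scene tin rim far @.07',sq(onz(c0,h0[up],.07)[:,:2],g,.0485,.614))
mt,Pt=lidblob(ct,g,.118,.16,150); print('top lid',mt.sum(),sq(onz(ct,hullpts(mt),.1357)[:,:2],g,.0505,.614))
cv2.imwrite('pics/h2.png',np.hstack([cv2.resize(x,(396,330),interpolation=2) for x in(c['image'][115:215,110:230,::-1],ct['image'][150:240,300:408,::-1])]))
```

```text
w 0.02125981627371607 [-4.46925091 -1.17745476  4.53517476]
w 0.0210616638926352 [-0.94337735 -0.50832744 -1.22680683] 17.8667
21.3417 [ 0.55488863 -0.32314283  0.14084547] 0.020912120050466516 [-2.55293910e-04 -6.51655661e-01 -1.01037203e+00]
n [-0.011 -0.009 -1.   ] 0.13796918810173733 418
scene lid @mid (array([ 0.5503, -0.322 ,  0.6191]), np.float64(0.0017), 67)
scene lid far half @top (array([ 0.5544, -0.3221,  0.5779]), np.float64(0.0018), 33)
rows 166 202
scene tin rim far @.07 (array([ 0.5536, -0.3218,  0.6108]), np.float64(0.0014), 39)
top lid 310 (array([ 0.5543, -0.3255,  0.6273]), np.float64(0.006), 47)
```

View pics/h2.png

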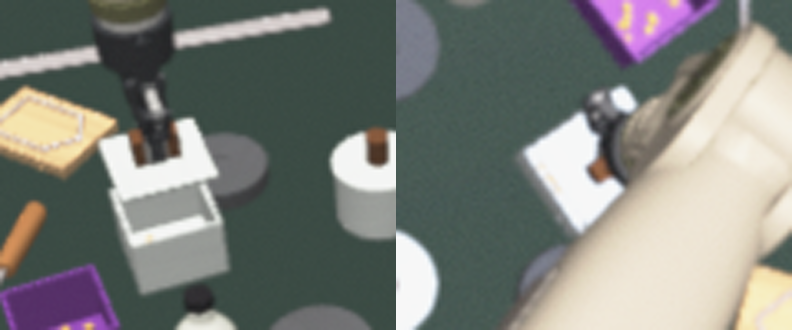

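Left: the square lid hangs level over its tin with the yaw aligned (155,155), and the round tin is closed. Estimated offset is about 1 mm. I lower it.

Run:
```python
from low import *
f0=np.array(arm.get_force()); xy=TIN['square'][:2]+[.0008,.0006]
ok=lower(xy,[.1,.093,.091,.089,.087,.085,.083],f0,5)
if ok: ok=lower(xy,[.0815,.0805,.0798,.0791,.0784,.0777],f0,3)
print(ok,arm.get_time(),arm.get_grip_width())
```

```text
0.1 [ 0.5555 -0.3224  0.1003] [ 0.3 -0.3 -0.6]
0.093 [ 0.555  -0.322   0.0926] [ 0.  -0.5 -0.2]
0.091 [ 0.5552 -0.3222  0.0909] [0.5 0.  0. ]
0.089 [ 0.5552 -0.3221  0.0888] [ 0.3 -0.1 -0.6]
0.087 [ 0.5552 -0.3221  0.0868] [-0.6  0.2 -0. ]
0.085 [ 0.5552 -0.3221  0.0848] [-0.1  0.1  0.4]
0.083 [ 0.5552 -0.3221  0.0828] [ 0.2  0.5 -0.4]
0.0815 [ 0.5552 -0.3221  0.0814] [0.7 0.9 0.2]
0.0805 [ 0.5553 -0.3222  0.0804] [-0.7 -0.1 -0.1]
0.0798 [ 0.5553 -0.3222  0.0798] [ 0.6 -0.9  0.3]
0.0791 [ 0.5554 -0.3222  0.0792] [-0.4  0.5 -0.1]
0.0784 [ 0.5554 -0.3222  0.079 ] [0.  1.6 5.3]
STOP
False 25.1833 0.020833030960772672
```

Contact came at the seated height. I release, retreat and check.

Run:
```python
from hand import *; from cmp import circ
arm.open_gripper(); arm.pause(.2); p=np.array(arm.get_tcp_pos()); arm.movel(p+[0,0,.14],vel=.15)
arm.movep([.35,.15,.3],tool(lidR(0),1)); arm.pause(.3); print(arm.get_time(),arm.get_force())
c=snap('scene'); ct=snap('top')
for c_,V in((c,125),(ct,150)):
  for n in TIN:
    m,P=lidblob(c_,TIN[n],.066,.1,V); q=P[m]; s=q-q.mean(0); nn=np.linalg.svd(s)[2][2]
    cn=cv2.convexHull(np.argwhere(m)[:,::-1].astype(np.int32)).reshape(-1,2); X=onz(c_,cn,.075)[:,:2].astype(np.float32)
    print(n,m.sum(),'z',np.median(q[:,2]).round(4),'n',nn.round(3),'rect',[np.round(v,4) for v in cv2.minAreaRect(X)])
b=np.hstack([cv2.resize(x,(396,330),interpolation=2) for x in(c['image'][110:240,110:266,::-1],ct['image'][150:280,230:386,::-1])])
cv2.imwrite('pics/end.png',np.vstack([b,cv2.resize(ct['image'][150:230,100:290,::-1],(792,260))]))
```

```text
29.3 [-0.29675589  1.34335778  0.69329137]
round 360 z 0.0764 n [0.028 0.003 1.   ] rect [array([ 0.4447, -0.1206]), array([0.1063, 0.0976]), np.float64(12.1163)]
square 424 z 0.076 n [-0.014 -0.005 -1.   ] rect [array([ 0.5561, -0.3199]), array([0.1086, 0.0975]), np.float64(35.4282)]
round 598 z 0.074 n [-0.009 -0.008  1.   ] rect [array([ 0.4396, -0.1219]), array([0.098 , 0.0962]), np.float64(45.4921)]
square 712 z 0.0745 n [ 0.004 -0.01   1.   ] rect [array([ 0.5545, -0.322 ]), array([0.0996, 0.0999]), np.float64(35.282)]
```

View pics/end.png

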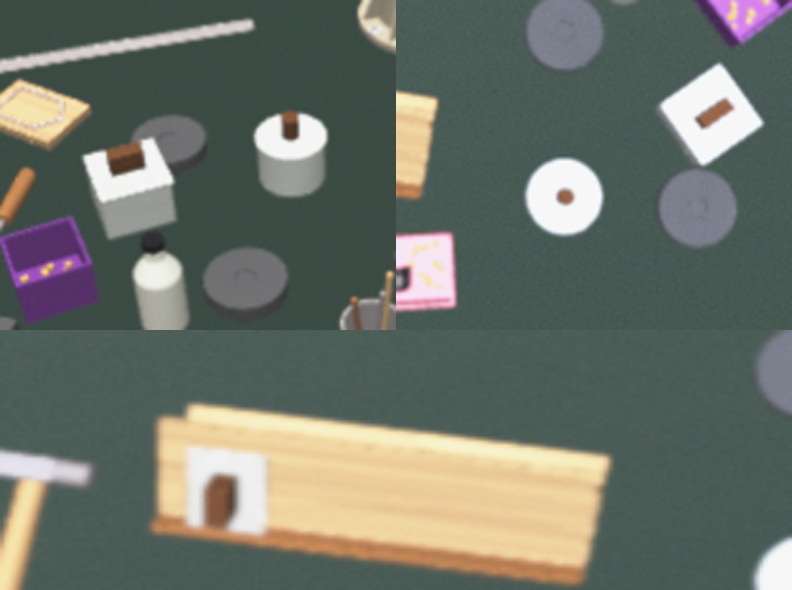

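Both lids sit level on their tins (square at 128,175 and round at 291,150 in the left panel). The spare lid is still on the rack (226,490), and the arm is clear of everything.

```bash
python3 -c "
from plant import arm
arm.finish_job(); print(arm.get_time())"
```

```text
the job is handed in; nothing more can be done
the job is handed in; nothing more can be done
```

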